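# Grease the roller bearing of a dough sheeter

### The job

Turn the selector knob on the white console until it clicks in at the long bar mark (the service position), then take the push grease gun out of its holder block and press its coupler squarely onto the tilted grease nipple of the dough roller's bearing until the spring collar snaps down. Finish while still holding the gun there, pressed against the spring: do not let go or ease off. Leave the other things on the bench where they are.

Things in the scene. Friction and masses are not known exactly. Their poses are not given: they have to be found in the camera images.
- knob (a joint): selector knob angle in rad, growing clockwise seen from above, 0 to 1.8 (end stops). It clicks into detents at 0 (dot), 0.6 (dot), 1.2 (long bar mark: service) and 1.8 (dot), and pulls itself into the nearest; it starts at 0 or 0.6. Clicking over takes about 0.08 N m. Any value within 0.18 of 1.2 is the service position
- knob_grip (a point): point on the knob's vertical axis at the height to grip, 87 mm above the bench. The grip is an upright black bar 42 mm long (the point's x axis), 14 mm thick (y), 32 mm high, its top 7 mm above this point; a white line on top marks the pointer end, -x. The point turns with the knob, which stands amid a white console 125 x 125 x 50 mm, fixed to the bench, with the four marks round it
- gun_grip (a point): middle of the grease gun's grip: a black round handle 25 mm in diameter, 46 mm long, 143 mm above the coupler's mouth. z points along the gun from coupler to cap. A flange of radius 24 mm below the grip has its upper face 22 mm below this point, for fingertips to bear on; the cap, 29 mm wide, ends 33 mm above this point. Loose, 0.3 kg; stands upright, coupler down, in the holder
- gun_mouth (a point): centre of the coupler's open lower end (the gun's lowest point), same axes as gun_grip. The coupler is a steel tube of outer diameter 24 mm and inner diameter 13 mm, 36 mm deep; above it the barrel is 30 mm in diameter up to the flange
- holder: grey holder block 100 x 100 x 70 mm, fixed to the bench; origin at the centre of its underside. A round vertical hole, 35 mm in diameter and 64 mm deep, in its middle holds the gun, which stands on the hole's floor 6 mm above the bench
- nipple: tilted nipple on the bearing housing; origin at its foot, z points out along its axis, 0.42 rad from vertical, leaning to the robot's side. The brass pin, 10 mm in diameter, ends 46 mm from the origin, its last 8 mm tapering to 5 mm. A steel collar, 28 mm in diameter, surrounds it, its flat top 30 mm from the origin at rest: the coupler goes over the pin and its rim pushes the collar down the axis
- collar (a joint): how far the collar is pushed down the nipple's axis, in m: 0 at rest, 0.014 at its stop. A spring always pushes it back: about 6 N at first, rising to about 12 N near 0.004, then it snaps (falls to about 5 N near 0.010) and rises again to about 11 N at the stop. Beyond 0.0085 it has snapped down; 0.009 to 0.013 is a good place to hold it
- roller_unit: fixed roller unit: grey plate 130 x 250 x 12 mm, origin at the centre of its underside, two bearing housings (95 mm high, at y = -92 and +92 mm) and a steel roller 60 mm in diameter along y, its axis 55 mm above the bench. The nipple is on the housing at -y and leans to this frame's -x; the other housing has only a flat plug on top
- wrench: loose steel wrench 130 mm long lying on the bench; leave it alone
- jar: loose jar of radius 34 mm and 100 mm high with a steel cap; leave it alone
- cup: loose steel cup of radius 36 mm and 85 mm high; leave it alone
- cutter: loose round steel pastry cutter (ring) of radius 32 mm and 35 mm high; leave it alone
- scraper: loose dough scraper, 75 x 100 mm blade with a wooden bar, lying flat; leave it alone
- shaker: loose shaker can of radius 26 mm and 120 mm high; leave it alone
Mind the look-alikes: they are no part of the job. Leave any red or yellow look-alike of the part that bears knob alone.

How it is judged:
By the outcome, as a careful person would: the job done as asked, in the order asked, and still so for the second after the job is handed in, while the arm keeps its last pose, push and grip.
It also fails if it takes over 54 s, if anything falls off the work surface, if the arm or the gripper's body presses on something with over 40 N, if the wrist force passes 120 N, or if a joint passes its speed limit or range.

### The arm

A 6-joint arm with a two-finger parallel gripper is mounted at the origin on the work surface. World frame = base frame: x ahead of the robot, y to its left, z up, the work surface at z = 0. Lengths are in m, angles in degrees, forces in N, time in s.
With the tool pointing down it reaches from about 0.25 to 0.725 m from the base axis. Payload 9.7 kg.
Tool frame: the origin (TCP) lies between the finger pads; the fingertips stand 17 mm ahead of it and the grasp point (between the pads) lies 2 mm behind it; z points along the fingers, y is the direction in which the jaws open and shut (so a half turn about z gives the same grasp; the last joint's range is limited). The gripper opens to 85 mm and grips with 20 to 120 N. Pads are 22 mm wide; open, the fingers measure 114 mm over their backs; the gripper's body (76 mm by 85 mm) begins 54 mm behind the grasp point. The pads swing forward as they close: fully open they stand 13 mm farther back than shut.
Start: joints at [-72.135, 4.979, 10.078, 95.1, 0, 90], TCP at [0.169, -0.523, 0.248] pointing down, gripper open.
Joint ranges: [-179.16, 179.16], [-48.56, 103.87], [-65.8, 70.77], [-126.05, 130.52], [-82.76, 87.17], [-180, 180]. Speed limits (degrees/s): [127.2, 127.2, 147.25, 180, 180, 180].

### API

Orientations are given as [roll, pitch, yaw] about the fixed x, y, z axes, in that order (R = Rz(yaw) Ry(pitch) Rx(roll)).
In Python, from workcell import monitor, cams, order gives the robot as it stands. The module is installed in compiled form; this text tells all that it offers.
- The arm moves only by the shell command python3 -m handwheel 'ROWS' [OPENING] [FORCE]. ROWS is JSON, a list of rows, each a list of 6 numbers: the shift along the tool's x, y, z in m, then the turn, a rotation vector about the tool's x, y, z in degrees. In form: [[tx, ty, tz, wx, wy, wz], ...]. A call has exactly 8 rows; each row shifts and turns the commanded pose from where the row before left it, along the tool's axes as they then stand; what a row does not reach is not made up. A row lasts 1/12 s, in which the tool goes at most 41.7 mm and 7.16 degrees, less where a joint would pass 70% of its speed; a pose out of reach is approached as far as the arm can. A call is refused whole if a number of a shift passes 0.0417 or a number of a turn 7.16, either way. A call with a gripper value outside its range is refused whole. OPENING is the opening, from -1 (shut) to 1 (fully open), set as the call begins (- or left out, the last holds). The fingers move at their own pace and stop on an object; FORCE is the grip in N (left out, the last holds). Time passes only in rows, so rows that do not move let the fingers close, or fill a call up. It gives the time, the measured TCP pose, the force and the opening at its end, in the units of the state.
- monitor.get_obs(): the state, without advancing time (a new reading comes with each control period).
- cams.camera(name): name is "side" or "top"; returns a dict with "img" (480x640x3 uint8, red, green, blue), "depth" (480x640 float32, m along the optical axis (not along the pixel's ray), 0 where there is no reading), "fx", "fy", "cx", "cy" (pixels), "rvec" (rotation vector, rad) and "tvec" (3), from world to camera coordinates, as OpenCV has them. Camera axes: x right, y down, z forward; pixel columns grow to the right and rows downward; lengths in m; the calibration is good to about 2 mm. A picture is of the moment at which its call begins.
- order.job_done(): hands the job in, once; it reports no verdict.
The state is a dict: "time": time; "q": joint angles; "qd": joint speeds; "joint_efforts": joint torques, N m; "ee_pos": TCP position; "tcp_rot": TCP orientation; "wrist_force": force on the tool from outside, world axes, zero at the start; "torque": the same for the moment, N m; "opening": finger opening in m.
Only numpy, scipy, OpenCV 4.12 (cv2) and the standard library are available. Lean on these libraries where they do the work, as an engineer would, in place of code of your own. Each camera call takes 0.05 s, during which the arm holds its last target. There are 200 camera calls.

## Working session

There is one attempt and no reset: what is moved stays moved. The work goes in short steps, Python scripts to look and compute and a shell command to move; the robot and the scene stay as the last step left them, time stands still between calls to the robot, and variables do not carry over. Pictures are saved under pics/ and viewed, about 8 in all and at most 12, crops included, and the job is handed in when it is done.

```bash
mkdir -p pics; cat > h.py <<'E'
import numpy as np, cv2
from scipy.spatial.transform import Rotation as R
from workcell import monitor, cams, order
def shot(n):
    c=cams.camera(n); np.savez(f'{n}.npz',**c); return c
def load(n): return dict(np.load(f'{n}.npz'))
def save(c,p,crop=None,s=1):
    im=cv2.cvtColor(c['img'],cv2.COLOR_RGB2BGR)
    if crop: u0,v0,u1,v1=crop; im=im[v0:v1,u0:u1]
    cv2.imwrite('pics/'+p,cv2.resize(im,None,fx=s,fy=s,interpolation=cv2.INTER_CUBIC))
def pose(c): 
    M=cv2.Rodrigues(c['rvec'].astype(float))[0]; return M,np.array(c['tvec'],float).ravel()
def ray(c,u,v):
    M,t=pose(c); d=M.T@np.array([(u-c['cx'])/c['fx'],(v-c['cy'])/c['fy'],1.]); return -M.T@t,d
def plane(c,u,v,z):
    o,d=ray(c,u,v); return o+d*(z-o[2])/d[2]
def cloud(c):
    M,t=pose(c); v,u=np.mgrid[:480,:640]; z=c['depth']
    p=np.stack([(u-c['cx'])/c['fx']*z,(v-c['cy'])/c['fy']*z,z],-1); w=(p-t)@M; w[z==0]=np.nan; return w
def proj(c,P):
    M,t=pose(c); q=M@np.asarray(P,float)+t; return c['fx']*q[0]/q[2]+c['cx'],c['fy']*q[1]/q[2]+c['cy']
E
python3 - <<'E'
from h import *
for n in('top','side'):
    c=shot(n); save(c,n+'0.png'); print(n,ray(c,320,240),c['fx'])
print(monitor.get_obs())
E
```

```text
top (array([0.27314927, 0.09319115, 1.11062511]), array([ 0.19304035, -0.00375238, -0.98125983])) 445.5785032191896
side (array([0.40712182, 0.96258128, 1.00198558]), array([ 0.05779258, -0.70064   , -0.7112986 ])) 441.35276507660825
{'time': 0.1, 'q': array([-7.21354739e+01,  5.00641515e+00,  1.00386170e+01,  9.50996065e+01,
        3.51430645e-04,  9.00005854e+01]), 'qd': array([-0.0788738 , -0.06245872,  0.0434836 ,  0.02228228, -0.04245194,
        0.07076995]), 'joint_efforts': array([ 2.10257817e-04, -5.21561301e+01,  4.65650868e+01,  1.60391175e-02,
       -1.96136364e-05, -5.81445761e-06]), 'ee_pos': array([ 0.16866526, -0.52329988,  0.24766529]), 'tcp_rot': array([-1.79932595e+02, -3.50741758e-04,  1.78639403e+01]), 'wrist_force': array([ 0.37288537, -0.09800003, -0.34831896]), 'torque': array([ 0.02142718, -0.01172387,  0.00865079]), 'opening': 0.08508504708511104}
```

View pics/top0.png

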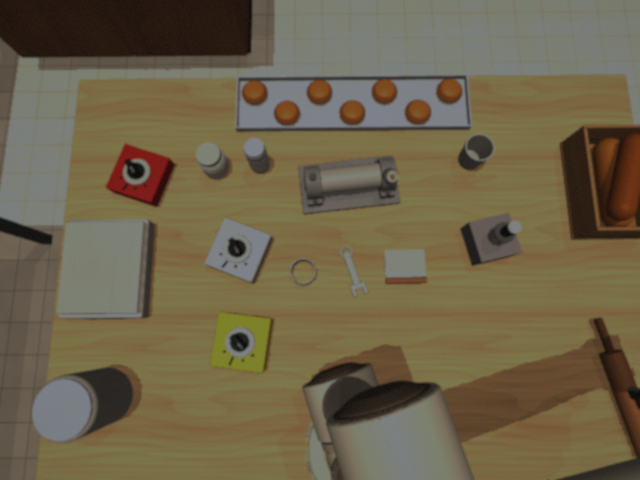

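View pics/side0.png

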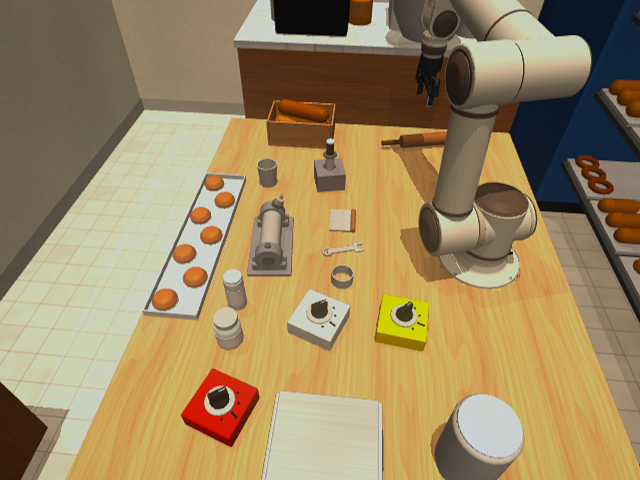

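Top view: the robot is at the bottom, with world x up and y to the left. There are three knob consoles: white at (238,249), red at (140,174) and yellow at (241,342). White is the one asked for. The holder and gun are at (495,237), and the nipple is on the right-hand housing at about (391,176). I'll enlarge to confirm.

```bash
python3 - <<'E'
from h import *
t=load('top'); s=load('side')
f=lambda c,b: cv2.resize(cv2.cvtColor(c['img'],4)[b[1]:b[3],b[0]:b[2]],(400,300),interpolation=2)
cv2.imwrite('pics/crops0.png',np.vstack([np.hstack([f(t,(198,215,278,275)),f(s,(280,285,360,345))]),np.hstack([f(t,(360,155,420,200)),f(s,(240,185,320,245))])]))
W=cloud(t); 
def st(b,zlo,zhi):
    w=W[b[1]:b[3],b[0]:b[2]].reshape(-1,3); m=(w[:,2]>zlo)&(w[:,2]<zhi); return w[m]
for n,b,z in [('console',(198,210,278,285),(.04,.056)),('knob',(198,210,278,285),(.085,.11)),('holder',(455,205,530,270),(.06,.078)),('guncap',(455,205,530,270),(.15,.22)),('plate',(295,150,405,215),(.006,.018)),('hous',(295,150,405,215),(.088,.15)),('nip',(375,160,405,190),(.10,.2))]:
    w=st(b,*z); print(n,len(w), w.mean(0).round(4) if len(w) else '', w.min(0).round(3) if len(w) else '', w.max(0).round(3) if len(w) else '')
    if n in('console','holder','plate') and len(w): 
        r=cv2.minAreaRect((w[:,:2]*1000).astype(np.float32)); print('  rect',r)
E
```

```text
console 2110 [0.4597 0.2866 0.0511] [0.383 0.209 0.04 ] [0.541 0.367 0.056]
  rect ((461.8046569824219, 288.34857177734375), (126.23285675048828, 124.97477722167969), 68.29822540283203)
knob 112 [0.4611 0.2874 0.0946] [0.442 0.274 0.086] [0.482 0.301 0.099]
holder 1398 [ 0.4796 -0.3192  0.0704] [ 0.425 -0.387  0.06 ] [ 0.544 -0.267  0.078]
  rect ((484.073486328125, -327.3601989746094), (100.12274169921875, 104.38461303710938), 13.27636432647705)
guncap 196 [ 0.4822 -0.3237  0.1761] [ 0.47  -0.34   0.151] [ 0.498 -0.313  0.187]
plate 1981 [0.618  0.0216 0.0128] [ 0.557 -0.123  0.006] [0.728 0.153 0.018]
  rect ((642.7257690429688, 13.870353698730469), (169.65431213378906, 276.4089050292969), 1.0277084112167358)
hous 701 [0.6324 0.0095 0.0995] [ 0.599 -0.096  0.088] [0.676 0.124 0.138]
nip 173 [ 0.6238 -0.0773  0.1168] [ 0.607 -0.096  0.1  ] [ 0.644 -0.059  0.138]
```

View pics/crops0.png

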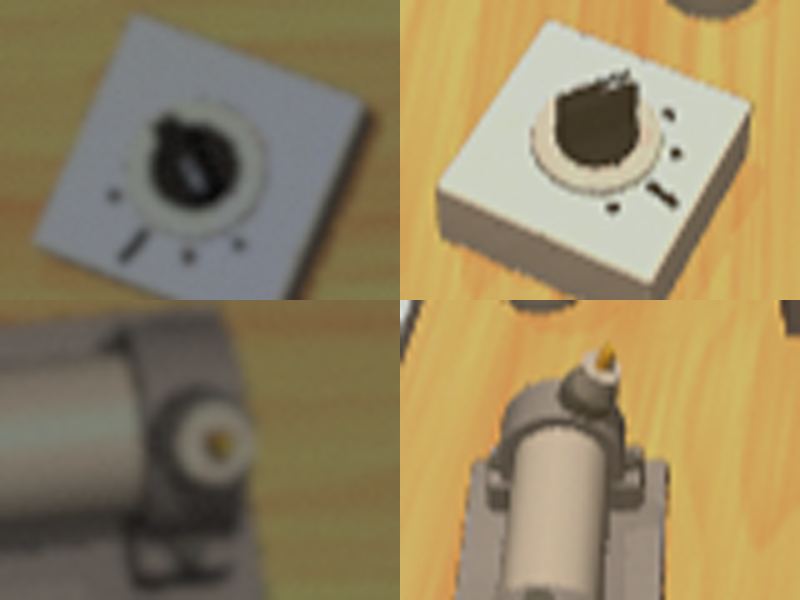

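White console: the white line points to the lower-right dot, so the knob is probably at 0. Going clockwise the marks are dot, dot, long bar, dot. The brass nipple is on the -y housing. Next I'll measure the angles, the pin tip and the gun axis.

```bash
python3 - <<'E'
from h import *
t=load('top'); s=load('side'); W=cloud(t)
C=np.array([.4618,.2883])
for u,v in [(238,245),(188,258),(132,245),(115,195)]:
    p=plane(t,198+u/5-.4,215+v/5-.4,.05)[:2]-C; print('mark',p.round(4),np.degrees(np.arctan2(p[1],p[0])).round(1))
b=W[210:285,198:278].reshape(-1,3); w=b[(b[:,2]>.088)&(b[:,2]<.102)]; print('knobrect',cv2.minAreaRect((w[:,:2]*1000).astype(np.float32)),len(w))
p=plane(t,198+200/5-.4,215+180/5-.4,.094)[:2]; print('whiteline',p,np.degrees(np.arctan2(*(p-C)[::-1])))
# side: black knob top
def tri(a,b):
    (o1,d1),(o2,d2)=a,b; d1=d1/np.linalg.norm(d1);d2=d2/np.linalg.norm(d2)
    k=np.linalg.lstsq(np.stack([d1,-d2],1),o2-o1,rcond=None)[0]; p,q=o1+k[0]*d1,o2+k[1]*d2; return ((p+q)/2).round(4),(np.linalg.norm(p-q)*1000).round(2)
def brass(c,b):
    h=cv2.cvtColor(c['img'],cv2.COLOR_RGB2HSV)[b[1]:b[3],b[0]:b[2]]
    m=(h[...,1]>120)&(h[...,0]>12)&(h[...,0]<32); v,u=np.nonzero(m); return u+b[0],v+b[1]
ut,vt=brass(t,(382,167,396,185)); us,vs=brass(s,(272,190,288,212))
print('brass top',len(ut),ut.mean(),vt.mean(),'side',len(us),us.mean(),vs.mean(),us.min(),vs.min(),vs.max())
print('tri',tri(ray(t,ut.mean(),vt.mean()),ray(s,us.mean(),vs.mean())))
# plate from depth: yaw
w=W[150:215,295:405].reshape(-1,3); 
for zl,zh in[(.009,.016),(.075,.092)]:
    q=w[(w[:,2]>zl)&(w[:,2]<zh)]; print(zl,q.shape,cv2.minAreaRect((q[:,:2]*1000).astype(np.float32)))
# roller axis: top ridge points per y
q=w[(w[:,2]>.083)&(w[:,2]<.088)&(w[:,1]>-.045)&(w[:,1]<.075)]; f=np.polyfit(q[:,1],q[:,0],1); print('roller x=',f,np.degrees(np.arctan(f[0])))
# gun: top & holder
q=W[205:270,455:530].reshape(-1,3); q=q[q[:,2]>.165]; print('cap',q.mean(0),q.max(0),cv2.minEnclosingCircle((q[q[:,2]>.178][:,:2]*1000).astype(np.float32)))
S=cloud(s)[130:200,305:360].reshape(-1,3); q=S[(S[:,2]>.172)&(S[:,1]<-.25)]; print('cap side',len(q),q.mean(0),q.max(0),q.min(0))
S=cloud(s)[185:220,255:295].reshape(-1,3); q=S[S[:,2]>.1]; print('nip side',len(q),q.mean(0),q.max(0))
E
```

```text
mark [-0.0368 -0.019 ] -152.6
mark [-0.0429  0.0049] 173.5
mark [-0.0365  0.032 ] 138.7
mark [-0.0121  0.0411] 106.4
knobrect ((461.7541198730469, 288.3987731933594), (40.809234619140625, 13.930405616760254), 29.535207748413086) 108
whiteline [0.44922373 0.28042786] -147.9554184357483
brass top 4 392.5 176.5 side 180 281.1777777777778 196.82777777777778 272 190 211
tri (array([ 0.6168, -0.0801,  0.1214]), np.float64(1.0))
0.009 (1749, 3) ((633.3234252929688, 13.557762145996094), (139.23287963867188, 250.11302185058594), 6.609899044036865)
0.075 (1445, 3) ((636.6776123046875, 15.468498229980469), (71.81028747558594, 222.42294311523438), 6.147826671600342)
roller x= [-0.10722035  0.63835237] -6.119893356298007
cap [ 0.48289209 -0.32485715  0.18012722] [ 0.4979299  -0.31270873  0.18698255] ((484.16064453125, -326.4984130859375), 14.432923316955566)
cap side 40 [ 0.48432239 -0.31887349  0.17704452] [ 0.49799936 -0.30749266  0.18126201] [ 0.47077864 -0.33115517  0.17205496]
nip side 95 [ 0.62535212 -0.07030111  0.11284356] [ 0.64503783 -0.05887035  0.13120961]
```

```bash
r='python3 -m handwheel'; python3 -m handwheel '[[0.022,-0.0284,0,0,0,0],[0.022,-0.0284,0,0,0,0],[0.022,-0.0284,0,0,0,0],[0.022,-0.0284,0,0,0,0],[0.022,-0.0284,0,0,0,0],[0.022,-0.0284,0,0,0,0],[0.022,-0.0284,0,0,0,0],[0.022,-0.0284,0,0,0,0]]' 1 60
python3 -m handwheel '[[0.022,-0.0284,0,0,0,0],[0.022,-0.0284,0,0,0,0],[0.022,-0.0284,0,0,0,0],[0.022,-0.0284,0,0,0,0],[0.022,-0.0284,0,0,0,0],[0.022,-0.0284,0,0,0,0],[0.022,-0.0284,0,0,0,0],[0.022,-0.0284,0,0,0,0]]'
python3 -c "
from h import *
o=monitor.get_obs();print(o['q'].round(1),o['ee_pos'].round(4),o['tcp_rot'].round(2))"
```

```text
time: 0.77
ee_pos: [0.2665, -0.2516, 0.2481]
tcp_rot: [-180.0, -0.0, 17.8]
wrist_force: [1.3, 0.2, 0.0]
opening: 0.0853
time: 1.43
ee_pos: [0.3644, 0.0189, 0.2483]
tcp_rot: [180.0, -0.0, 17.9]
wrist_force: [1.4, -0.1, -0.5]
opening: 0.0853
[  3.  -20.1 -12.3  97.8  -0.  165.1] [0.3644 0.0189 0.2483] [ 1.7999e+02 -2.0000e-02  1.7880e+01]
```

```bash

python3 -m handwheel '[[0,0,0,0,0,-7.1],[0,0,0,0,0,-7.1],[0,0,0,0,0,-7.1],[0,0,0,0,0,-7.1],[0,0,0,0,0,-7.1],[0,0,0,0,0,-7.1],[0,0,0,0,0,-7.1],[0,0,0,0,0,-7.1]]' |grep rot
python3 -m handwheel '[[0,0,0,0,0,-7.1],[0,0,0,0,0,-7.1],[0,0,0,0,0,-7.1],[0,0,0,0,0,-7.1],[0,0,0,0,0,-7.1],[0,0,0,0,0,-7.1],[0,0,0,0,0,-7.1],[0,0,0,0,0,-7.1]]' |grep rot
python3 -m handwheel '[[0,0,0,0,0,-7.1],[0,0,0,0,0,-7.1],[0,0,0,0,0,-7.1],[0,0,0,0,0,-7.1],[0,0,0,0,0,-7.1],[0,0,0,0,0,-7.1],[0,0,0,0,0,-7.1],[0,0,0,0,0,-7.1]]' |grep rot
python3 -m handwheel '[[0,0,0,0,0,-7.07],[0,0,0,0,0,-7.07],[0,0,0,0,0,-7.06],[-0.0272,0.0233,0,0,0,0],[-0.0272,0.0233,0,0,0,0],[-0.0272,0.0233,0,0,0,0],[-0.0272,0.0233,0,0,0,0],[-0.0272,0.0233,0,0,0,0]]'
python3 -m handwheel '[[-0.0272,0.0233,0,0,0,0],[-0.0272,0.0233,0,0,0,0],[-0.0272,0.0233,0,0,0,0],[0,0,0.02,0,0,0],[0,0,0.03,0,0,0],[0,0,0.03,0,0,0],[0,0,0.03,0,0,0],[0,0,0.02,0,0,0]]'
python3 -c "
from h import *
o=monitor.get_obs();print(o['q'].round(1),o['ee_pos'].round(4),o['tcp_rot'].round(2))"
```

```text
tcp_rot: [-180.0, 0.0, 75.0]
tcp_rot: [-180.0, -0.0, 131.8]
tcp_rot: [180.0, -0.0, -171.4]
time: 4.1
ee_pos: [0.4256, 0.1871, 0.248]
tcp_rot: [-180.0, -0.0, -150.5]
wrist_force: [1.0, -0.7, -0.4]
opening: 0.0852
time: 4.77
ee_pos: [0.461, 0.2858, 0.1148]
tcp_rot: [-180.0, -0.2, -150.5]
wrist_force: [-0.5, -0.4, -0.5]
opening: 0.0855
[31.8  3.6 -6.1 80.5 -0.   2.3] [0.461  0.2858 0.1148] [-179.99   -0.2  -150.52]
```

```bash

python3 -m handwheel '[[0,0,0.012,0,0,0],[0,0,0.012,0,0,0],[0,0,0.009,0,0,0],[0,0,0,0,0,0],[0,0,0,0,0,0],[0,0,0,0,0,0],[0,0,0,0,0,0],[0,0,0,0,0,0]]'
python3 -m handwheel '[[0,0,0,0,0,0],[0,0,0,0,0,0],[0,0,0,0,0,0],[0,0,0,0,0,0],[0,0,0,0,0,0],[0,0,0,0,0,0],[0,0,0,0,0,0],[0,0,0,0,0,0]]' -1 50
python3 -c "
from h import *
o=monitor.get_obs();print(o['ee_pos'],o['wrist_force'],o['torque'])
c=shot('side');save(c,'knobgrip.png',(260,250,380,350),6)"
```

```text
time: 5.43
ee_pos: [0.4626, 0.2866, 0.0862]
tcp_rot: [180.0, 0.1, -150.5]
wrist_force: [-0.7, -0.5, 0.7]
opening: 0.0854
time: 6.1
ee_pos: [0.4613, 0.2879, 0.0856]
tcp_rot: [179.8, 0.0, -150.5]
wrist_force: [-5.8, 8.3, 2.5]
opening: 0.0134
[0.4612832  0.28785516 0.0856457 ] [-5.76254224  8.34357502  2.53906177] [1.54025108 1.14722623 0.00315268]
```

View pics/knobgrip.png

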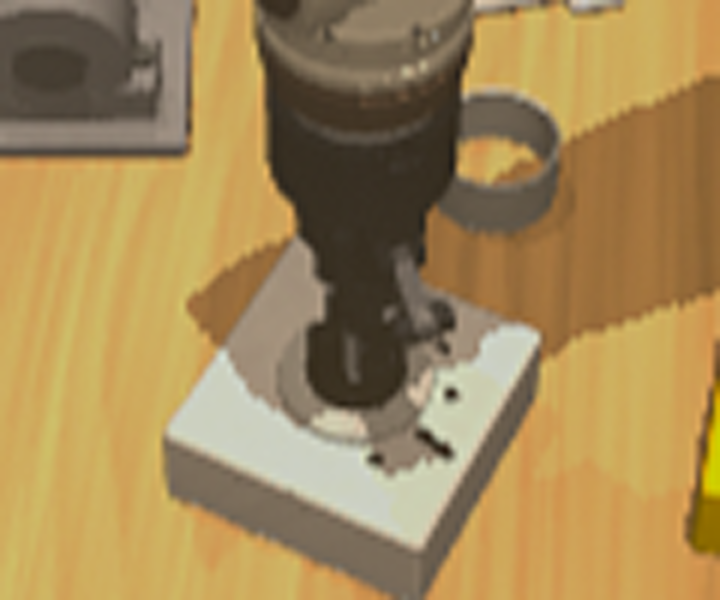

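The jaws hold the grip bar with a small sideways offset of about 2 mm. I'll centre on it and turn clockwise.

```bash

python3 -m handwheel '[[0,0.0018,0,0,0,0],[0,0,0,0,0,5],[0,0,0,0,0,5],[0,0,0,0,0,5],[0,0,0,0,0,5],[0,0,0,0,0,5],[0,0,0,0,0,5],[0,0,0,0,0,5]]'
python3 -m handwheel '[[0,0,0,0,0,5],[0,0,0,0,0,5],[0,0,0,0,0,5],[0,0,0,0,0,5],[0,0,0,0,0,5],[0,0,0,0,0,5],[0,0,0,0,0,4.5],[0,0,0,0,0,0]]'
python3 -m handwheel '[[0,0,0,0,0,0],[0,0,0,0,0,0],[0,0,0,0,0,0],[0,0,0,0,0,0],[0,0,0,0,0,0],[0,0,0,0,0,0],[0,0,0,0,0,0],[0,0,0,0,0,0]]' 1
python3 -m handwheel '[[0,0,-0.02,0,0,0],[0,0,-0.04,0,0,0],[0,0,-0.04,0,0,0],[0,0,-0.04,0,0,0],[0,0,-0.02,0,0,0],[0,0,0,0,0,0],[0,0,0,0,0,0],[0,0,0,0,0,0]]'
python3 -c "
from h import *
o=monitor.get_obs();print(o['q'].round(1),o['ee_pos'],o['wrist_force'],o['torque'])
c=shot('side')
W=cloud(c)[285:345,280:360].reshape(-1,3);w=W[(W[:,2]>.088)&(W[:,2]<.1)];print(len(w),cv2.minAreaRect((w[:,:2]*1000).astype(np.float32)))
save(c,'knob2.png',(260,250,380,350),5)"
```

```text
time: 6.82
ee_pos: [0.4609, 0.289, 0.0856]
tcp_rot: [179.9, -0.0, 174.3]
wrist_force: [-3.5, 6.0, 3.0]
opening: 0.0132
time: 7.48
ee_pos: [0.4611, 0.2899, 0.0857]
tcp_rot: [179.8, -0.2, 139.8]
wrist_force: [-2.8, 11.1, 0.3]
opening: 0.0131
time: 8.15
ee_pos: [0.4613, 0.2878, 0.0853]
tcp_rot: [-180.0, 0.0, 140.0]
wrist_force: [-0.1, 0.6, 0.3]
opening: 0.0853
time: 8.82
ee_pos: [0.4611, 0.2878, 0.2444]
tcp_rot: [-179.9, -0.0, 140.0]
wrist_force: [0.7, 0.3, -0.4]
opening: 0.0855
[32.   4.1  8.7 94.7 -0.  72. ] [0.46113858 0.28780663 0.24441082] [ 0.6845083   0.32153094 -0.43934811] [-0.01509181  0.0110506   0.05438648]
80 ((461.7549743652344, 291.858642578125), (15.731854438781738, 39.861228942871094), 50.54375076293945)
```

View pics/knob2.png

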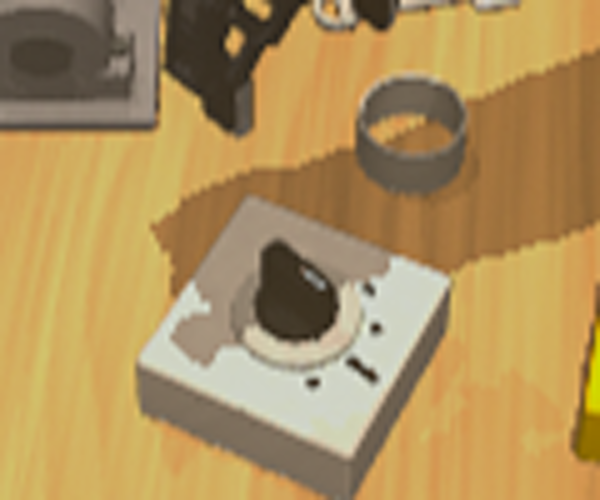

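The knob's bar now lies at 140.5°, having started at -150.5°. That is a 69° clockwise turn, so the pointer is at the long bar mark. Next is the gun.

```bash

python3 -m handwheel '[[0,0,0,0,0,5.49],[0,0,0,0,0,5.49],[0,0,0,0,0,5.49],[0,0,0,0,0,5.49],[0,0,0,0,0,5.49],[0,0,0,0,0,5.49],[0,0,0,0,0,5.49],[0,0,0,0,0,5.49]]' >/dev/null
python3 -m handwheel '[[-0.0383,-0.0027,0,0,0,0],[-0.0383,-0.0027,0,0,0,0],[-0.0383,-0.0027,0,0,0,0],[-0.0383,-0.0027,0,0,0,0],[-0.0383,-0.0027,0,0,0,0],[-0.0383,-0.0027,0,0,0,0],[-0.0383,-0.0027,0,0,0,0],[-0.0383,-0.0027,0,0,0,0]]'
python3 - <<'E'
from h import *
t=load('top')
T=cv2.cvtColor(t['img'],4); s=shot('side')
import numpy as np
im=t['img']
a=cv2.resize(T[205:270,455:540],None,fx=5,fy=5,interpolation=2); b=cv2.resize(cv2.cvtColor(s['img'],4)[130:200,300:365],None,fx=5,fy=5,interpolation=2)
h=max(a.shape[0],b.shape[0]); a=cv2.copyMakeBorder(a,0,h-a.shape[0],0,0,0); cv2.imwrite('pics/gun.png',np.hstack([a,b]))
for c,n in((t,'top'),(s,'side')):
    for P in ([.484,-.326,.182],[.484,-.326,.149],[.484,-.326,.127],[.484,-.326,.07]): print(n,P,np.round(proj(c,P),1))
E
```

```text
time: 10.2
ee_pos: [0.4711, -0.0208, 0.2439]
tcp_rot: [-179.9, -0.0, 96.1]
wrist_force: [1.9, -0.2, 0.2]
opening: 0.0853
top [0.484, -0.326, 0.182] [515.1 225.9]
top [0.484, -0.326, 0.149] [508.6 229.3]
top [0.484, -0.326, 0.127] [504.6 231.4]
top [0.484, -0.326, 0.07] [494.8 236.5]
side [0.484, -0.326, 0.182] [330.3 139.2]
side [0.484, -0.326, 0.149] [330.  147.5]
side [0.484, -0.326, 0.127] [329.9 152.9]
side [0.484, -0.326, 0.07] [329.4 166.4]
```

View pics/gun.png

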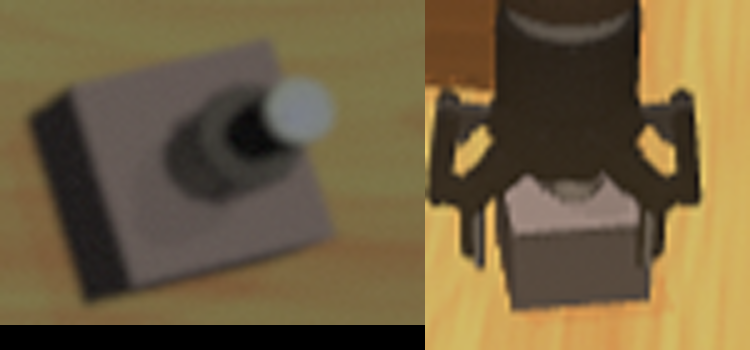

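```bash

python3 -m handwheel '[[-0.038,-0.0027,0,0,0,0],[-0.038,-0.0027,0,0,0,0],[-0.038,-0.0027,0,0,0,0],[-0.038,-0.0027,0,0,0,0],[-0.038,-0.0027,0,0,0,0],[-0.038,-0.0027,0,0,0,0],[-0.038,-0.0027,0,0,0,0],[-0.038,-0.0027,0,0,0,0]]'
python3 -m handwheel '[[0,0,0,0,0,0],[0,0,0.02,0,0,0],[0,0,0.025,0,0,0],[0,0,0.025,0,0,0],[0,0,0.015,0,0,0],[0,0,0.01,0,0,0],[0,0,0.0015,0,0,0],[0,0,0,0,0,0]]'
python3 - <<'E'
from h import *
c=shot('side'); t=shot('top'); a=cv2.resize(cv2.cvtColor(c['img'],4)[100:200,290:370],None,fx=6,fy=6,interpolation=2)
cv2.imwrite('pics/gungrip.png',a)
print(proj(c,[.483,-.324,.127]),proj(c,[.483,-.324,.07]),monitor.get_obs()['ee_pos'])
E
```

```text
time: 10.92
ee_pos: [0.4818, -0.3254, 0.2438]
tcp_rot: [-179.9, -0.1, 96.0]
wrist_force: [1.1, 1.0, 0.1]
opening: 0.0858
time: 11.58
ee_pos: [0.4823, -0.3233, 0.1482]
tcp_rot: [-179.9, -0.1, 96.1]
wrist_force: [-0.2, 0.1, 0.1]
opening: 0.0854
(np.float64(330.1001840577875), np.float64(153.24429714104963)) (np.float64(329.65944829619195), np.float64(166.72344833607468)) [ 0.48290074 -0.3237461   0.14980956]
```

View pics/gungrip.png

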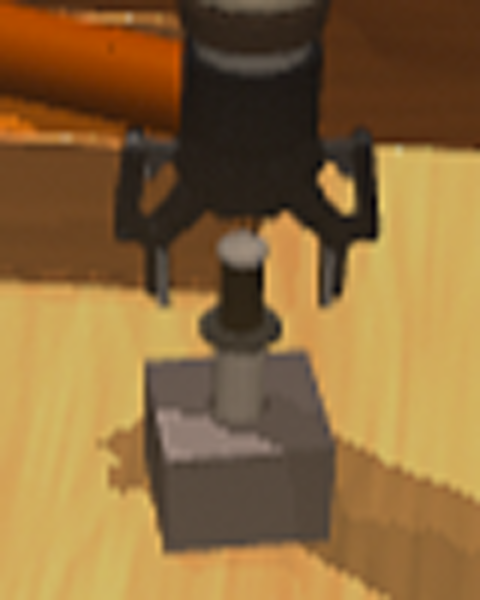

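The open fingers straddle the grip above the flange, within about 2 mm. I'll close and lift.

```bash

python3 -m handwheel '[[0,0,0,0,0,0],[0,0,0,0,0,0],[0,0,0,0,0,0],[0,0,0,0,0,0],[0,0,0,0,0,0],[0,0,0,0,0,0],[0,0,0,0,0,0],[0,0,0,0,0,0]]' -1 100
python3 -m handwheel '[[0,0,-0.003,0,0,0],[0,0,-0.006,0,0,0],[0,0,-0.01,0,0,0],[0,0,-0.015,0,0,0],[0,0,-0.02,0,0,0],[0,0,-0.02,0,0,0],[0,0,-0.02,0,0,0],[0,0,-0.02,0,0,0]]'
python3 -m handwheel '[[0,0,-0.02,0,0,0],[0,0,-0.02,0,0,0],[0,0,-0.016,0,0,0],[0,0,0,0,0,0],[0,0,0,0,0,0],[0,0,0,0,0,0],[0,0,0,0,0,0],[0,0,0,0,0,0]]'
python3 -c "
from h import *
o=monitor.get_obs();print(o['q'].round(1),o['ee_pos'],o['tcp_rot'])"
```

```text
time: 12.35
ee_pos: [0.4829, -0.3238, 0.1492]
tcp_rot: [179.9, 0.0, 96.0]
wrist_force: [1.2, 1.0, 3.2]
opening: 0.0236
time: 13.02
ee_pos: [0.4823, -0.3236, 0.2644]
tcp_rot: [-180.0, 0.0, 96.0]
wrist_force: [0.4, -0.2, -2.5]
opening: 0.0236
time: 13.68
ee_pos: [0.4823, -0.3235, 0.3176]
tcp_rot: [-179.9, -0.1, 96.0]
wrist_force: [0.3, 0.4, -2.5]
opening: 0.0237
[-33.9  11.9  25.7 103.9  -0.   50.1] [ 0.48229157 -0.32351294  0.31762022] [-1.79916437e+02 -6.77051123e-02  9.60432408e+01]
```

Gun lifted: opening 23.7 mm, weight about 3 N. Now the nipple's pin and collar, measured from the two first unobstructed pictures.

```bash
python3 - <<'E'
from h import *
t=load('top'); s=load('side')
T=cv2.imread('pics/top0.png'); S=cv2.imread('pics/side0.png')
Ht=cv2.cvtColor(T,40); Hs=cv2.cvtColor(S,40)
def tri(a,b):
    (o1,d1),(o2,d2)=a,b; d1=d1/np.linalg.norm(d1);d2=d2/np.linalg.norm(d2)
    k=np.linalg.lstsq(np.stack([d1,-d2],1),o2-o1,rcond=None)[0]; p,q=o1+k[0]*d1,o2+k[1]*d2; return ((p+q)/2).round(4),(np.linalg.norm(p-q)*1000).round(2)
def blob(H,b,s0):
    m=np.zeros(H.shape[:2],np.uint8); m[b[1]:b[3],b[0]:b[2]]=(H[b[1]:b[3],b[0]:b[2],1]>s0)
    n,l,st,ce=cv2.connectedComponentsWithStats(m); 
    for i in range(1,n): print(st[i],ce[i].round(2))
print('top S'); print(Ht[170:184,385:400,1]); print('top V'); print(Ht[168:186,382:402,2])
print('side S'); print(Hs[190:204,274:288,1]); print('side V');print(Hs[190:206,272:288,2])
E
```

```text
top S
[[ 26  23  30  23  32  23  29  31  29  30  42  68  98 113 118]
 [ 36  38  37  28  31  31  33  33  32  37  40  58  91 112 119]
 [ 30  35  33  36  35  36  35  35  39  38  38  45  75 106 113]
 [ 36  40  36  39  37  37  43  44  46  41  39  42  60  96 111]
 [ 33  40  40  39  40  46  57  68  74  60  48  44  58  84 107]
 [ 32  42  40  42  40  54  85 119 116  89  58  50  56  82 102]
 [ 39  42  41  39  40  55 100 145 147 107  66  46  55  78 102]
 [ 33  35  37  37  38  46  75 133 129  93  60  45  51  78  99]
 [ 32  42  37  34  37  40  52  81  81  61  47  42  57  82 102]
 [ 36  38  36  34  38  43  44  52  49  45  41  41  65  94 107]
 [ 33  31  37  33  40  43  45  46  44  40  35  46  79 106 110]
 [ 30  37  32  37  39  42  44  44  44  38  37  57  93 106 110]
 [ 24  27  28  34  48  44  44  39  42  43  34  60  92 106 110]
 [ 34  31  28  28  33  34  36  40  30  36  35  61  92 105 109]]
top V
[[ 93  98  95  88  81  77  70  69  74  78  82  88  93  96 102 113 121 125
  125 125]
 [ 92  94  86  75  67  63  61  65  70  74  79  81  85  90  99 112 122 124
  124 125]
 [ 89  85  74  59  56  60  67  80  
[... 2539 characters left out ...]
 195 168 208 209 208 208 207]
 [208 208 208 209 205 195 193 174 174 163 124 195 209 208 208 207]
 [208 209 211 201 191 195 195 171 157 132 116 192 209 209 207 208]
 [209 212 187 158 144 193 195 174 148 114 111 199 209 208 208 208]
 [213 178 132 122 115 166 197 187 176 164 155 191 202 208 207 208]
 [184 116 109 132 132 130 160 173 196 206 201 167 203 209 207 207]
 [121  98 116 133 130 125 114 127 154 162 161 137 208 208 207 208]
 [ 88  96 109 132 129 125 120 109 103  93  83 129 209 208 207 208]
 [ 79  85  98 122 129 124 118 109 100  93  77 127 209 209 208 208]
 [ 79  80  86  98 116 117 110 103  98  86  70 151 210 209 208 208]
 [ 85  78  79  81  87  98 102 100  99  87  75 163 211 209 208 208]]
```

```bash
cat >> h.py <<'E'
def tri(a,b):
    (o1,d1),(o2,d2)=a,b; d1=d1/np.linalg.norm(d1);d2=d2/np.linalg.norm(d2)
    k=np.linalg.lstsq(np.stack([d1,-d2],1),o2-o1,rcond=None)[0]; p,q=o1+k[0]*d1,o2+k[1]*d2; return ((p+q)/2).round(4),((p-q)*1000).round(2)
ya=np.radians(6.1); A=np.array([-np.cos(ya)*np.sin(.42),-np.sin(ya)*np.sin(.42),np.cos(.42)])
E
python3 - <<'E'
from h import *
t=load('top'); s=load('side')
m,r=tri(ray(t,392.45,176.0),ray(s,280.9,196.3)); print('pin mid',m,r,'foot',m-.039*A,'tip',m+.007*A)
for k in(.030,.046):
    P=m+(k-.039)*A; print(k,np.round(proj(t,P),1),np.round(proj(s,P),1))
m,r=tri(ray(t,392.1,175.7),ray(s,280.2,198.2)); print('collar top',m,r,'foot',m-.030*A)
# unit model
c,sn=np.cos(ya),np.sin(ya)
print('foot by unit', [.637+.092*sn,.0137-.092*c])
print('collar s=.03 at plane z .122: top',plane(t,392.1,175.7,.1224),'side',plane(s,280.2,198.2,.1224))
E
```

```text
pin mid [ 0.6173 -0.0796  0.1238] [ 0.67 -0.07  0.25] foot [ 0.63311262 -0.07791012  0.08818953] tip [ 0.61446184 -0.07990331  0.13019162]
0.03 [391.6 175.8] [279.8 198.3]
0.046 [393.  176.4] [281.6 194.7]
collar top [ 0.6205 -0.0802  0.1156] [ 1.5  -0.16  0.55] foot [ 0.63266355 -0.07890009  0.08820733]
foot by unit [np.float64(0.6467762945629335), np.float64(-0.07777909086025482)]
collar s=.03 at plane z .122: top [ 0.61891709 -0.07915687  0.1224    ] side [ 0.61800655 -0.07181182  0.1224    ]
```

```bash

python3 -m handwheel '[[0.0285,0.0108,0,0,0,0],[0.0285,0.0108,0,0,0,0],[0.0285,0.0108,0,0,0,0],[0.0285,0.0108,0,0,0,0],[0.0285,0.0108,0,0,0,0],[0.0285,0.0108,0,0,0,0],[0.0285,0.0108,0,0,0,0],[0.0285,0.0108,0,0,0,0]]'
python3 -m handwheel '[[0,0,0,-4.81,0,0],[0,0,0,-4.81,0,0],[0,0,0,-4.81,0,0],[0,0,0,-4.81,0,0],[0,0,0,-4.82,0,0],[0,0,0,0,0,0],[0,0,0,0,0,0],[0,0,0,0,0,0]]'
cat > g.py <<'E'
from h import *
tip=np.array([.6145,-.080,.130])
def rep():
    o=monitor.get_obs(); Rm=R.from_euler('xyz',o['tcp_rot'],degrees=True).as_matrix(); m=o['ee_pos']+.1432*Rm[:,2]
    print('q',o['q'].round(1),'ee',o['ee_pos'].round(4),'mouth',m.round(4),'-z.A deg',np.degrees(np.arccos(-Rm[:,2]@A)).round(2),'err A in tool',(Rm.T@A*100).round(2),'to tip in tool mm',(Rm.T@(tip-m)*1000).round(1),'F tool',(Rm.T@o['wrist_force']).round(1))
    return m,Rm
E
python3 - <<'E'
from g import *
m,Rm=rep(); s=shot('side'); t=shot('top')
a=cv2.resize(cv2.cvtColor(s['img'],4)[120:220,230:330],(600,600),interpolation=2)
cv2.imwrite('pics/pre.png',a)
for k in (0,.05,.1): print(k,np.round(proj(s,m-Rm[:,2]*k),1))
E
```

```text
time: 14.35
ee_pos: [0.5443, -0.0863, 0.3182]
tcp_rot: [-180.0, -0.0, 96.0]
wrist_force: [0.9, -0.1, -2.6]
opening: 0.0232
time: 15.02
ee_pos: [0.5444, -0.0879, 0.319]
tcp_rot: [156.0, 0.0, 96.0]
wrist_force: [-0.1, 1.0, -2.7]
opening: 0.0237
q [-12.8 -15.4  -4.7  77.9   7.5  72.7] ee [ 0.5444 -0.0879  0.319 ] mouth [ 0.6022 -0.0819  0.1882] -z.A deg 0.11 err A in tool [-7.0e-02 -1.9e-01 -1.0e+02] to tip in tool mm [  0.6 -12.3  58.2] F tool [ 1.  -1.1  2.5]
0 [284.8 179.5]
0.05 [291.  167.1]
0.1 [297.6 154. ]
```

View pics/pre.png

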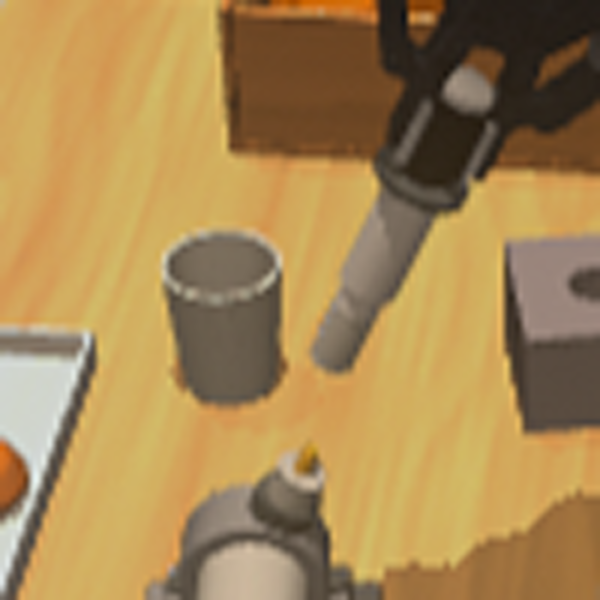

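The gun is in the jaws parallel to the pin. Its mouth is seen at (285,180), predicted at (284.8,179.5), and the pin tip is at (281.7,194.2). I'll move to 12 mm short of the tip, on the axis.

```bash

python3 -m handwheel '[[0.0006,-0.0063,0,0,0,0],[0,-0.006,0.006,0,0,0],[0,0,0.01,0,0,0],[0,0,0.01,0,0,0],[0,0,0.01,0,0,0],[0,0,0.01,0,0,0],[0,0,0,0,0,0],[0,0,0,0,0,0]]'
python3 - <<'E'
from g import *
m,Rm=rep(); s=shot('side'); t=shot('top')
f=lambda c,b:cv2.resize(cv2.cvtColor(c['img'],4)[b[1]:b[3],b[0]:b[2]],(400,400),interpolation=2)
cv2.imwrite('pics/pre2.png',np.hstack([f(s,(262,165,302,205)),f(t,(367,150,417,200))]))
print(np.round(proj(s,m),1),np.round(proj(s,tip),1),np.round(proj(t,m),1),np.round(proj(t,tip),1))
E
```

```text
time: 15.78
ee_pos: [0.5518, -0.0863, 0.2706]
tcp_rot: [156.0, -0.0, 96.1]
wrist_force: [-0.7, -0.6, -2.8]
opening: 0.0235
q [-12.4 -15.9 -10.5  72.5   7.4  73. ] ee [ 0.5518 -0.0863  0.2706] mouth [ 0.6096 -0.0801  0.1397] -z.A deg 0.1 err A in tool [ 2.0e-02 -1.8e-01 -1.0e+02] to tip in tool mm [-0.5  0.5 10.9] F tool [-0.6 -1.8  2.2]
[283.  192.3] [281.6 194.7] [393.9 177. ] [393.1 176.4]
```

View pics/pre2.png

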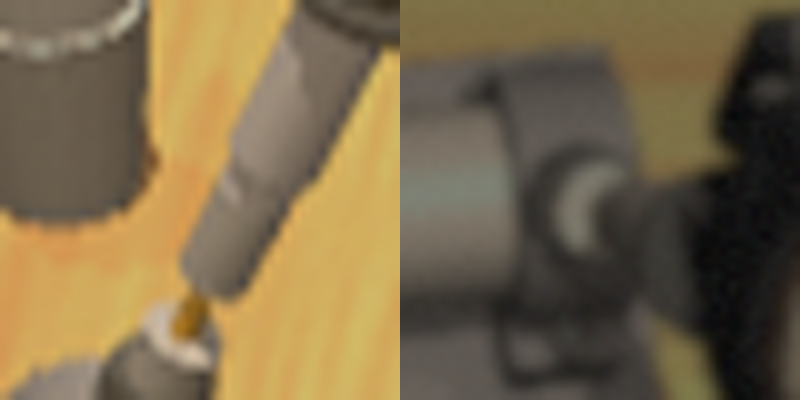

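The tube axis and pin axis coincide within about 1 px in both views. I'll advance gently along the axis.

```bash

python3 -m handwheel '[[0,0,0.003,0,0,0],[0,0,0.003,0,0,0],[0,0,0.003,0,0,0],[0,0,0.003,0,0,0],[0,0,0.003,0,0,0],[0,0,0.003,0,0,0],[0,0,0,0,0,0],[0,0,0,0,0,0]]'
python3 -c "
from g import *
rep()"
```

```text
time: 16.55
ee_pos: [0.5591, -0.0855, 0.2549]
tcp_rot: [156.0, -0.0, 96.1]
wrist_force: [-0.2, 1.0, -3.3]
opening: 0.0235
q [-12.2 -15.3 -11.8  70.5   7.3  73.3] ee [ 0.5591 -0.0855  0.2549] mouth [ 0.6171 -0.0792  0.1241] -z.A deg 0.04 err A in tool [ 2.e-02 -7.e-02 -1.e+02] to tip in tool mm [-0.5 -0.  -6.5] F tool [ 1.  -1.4  3. ]
```

No side load at 6.5 mm past the tip, so the pin is inside the bore. On until the collar is felt.

```bash

python3 -m handwheel '[[0,0,0.002,0,0,0],[0,0,0.002,0,0,0],[0,0,0.002,0,0,0],[0,0,0,0,0,0],[0,0,0,0,0,0],[0,0,0,0,0,0],[0,0,0,0,0,0],[0,0,0,0,0,0]]'
python3 -c "
from g import *
rep()"
python3 -m handwheel '[[0,0,0.002,0,0,0],[0,0,0.001,0,0,0],[0,0,0,0,0,0],[0,0,0,0,0,0],[0,0,0,0,0,0],[0,0,0,0,0,0],[0,0,0,0,0,0],[0,0,0,0,0,0]]'
python3 -c "
from g import *
rep()"
```

```text
time: 17.22
ee_pos: [0.5616, -0.0853, 0.2497]
tcp_rot: [155.9, -0.0, 96.1]
wrist_force: [0.7, 2.2, -3.5]
opening: 0.0235
q [-12.1 -15.1 -12.3  69.9   7.3  73.4] ee [ 0.5616 -0.0853  0.2497] mouth [ 0.6197 -0.0791  0.1189] -z.A deg 0.01 err A in tool [-1.e-02 -2.e-02 -1.e+02] to tip in tool mm [ -0.3  -0.3 -12.3] F tool [ 2.1 -0.6  3.6]
time: 17.88
ee_pos: [0.5626, -0.0853, 0.2482]
tcp_rot: [155.9, 0.0, 96.0]
wrist_force: [-6.2, 2.4, 4.9]
opening: 0.0237
q [-12.  -15.1 -12.4  69.6   7.3  73.4] ee [ 0.5626 -0.0853  0.2482] mouth [ 0.6208 -0.0792  0.1175] -z.A deg 0.06 err A in tool [-7.e-02  8.e-02 -1.e+02] to tip in tool mm [ -0.2  -0.7 -14. ] F tool [ 3.1 -3.4 -6.9]
```

```bash

python3 -m handwheel '[[0.0003,-0.0004,0.001,0,0,0],[0,0,0.001,0,0,0],[0,0,0,0,0,0],[0,0,0,0,0,0],[0,0,0,0,0,0],[0,0,0,0,0,0],[0,0,0,0,0,0],[0,0,0,0,0,0]]' - 120 | grep wrist
python3 -c "
from g import *
rep()"
python3 -m handwheel '[[0,0,0.001,0,0,0],[0,0,0.001,0,0,0],[0,0,0,0,0,0],[0,0,0,0,0,0],[0,0,0,0,0,0],[0,0,0,0,0,0],[0,0,0,0,0,0],[0,0,0,0,0,0]]' | grep wrist
python3 -c "
from g import *
rep()"
```

```text
wrist_force: [-7.7, 2.4, 7.2]
q [-12.  -15.1 -12.6  69.4   7.2  73.5] ee [ 0.5631 -0.085   0.2468] mouth [ 0.6214 -0.079   0.1161] -z.A deg 0.11 err A in tool [  -0.11    0.15 -100.  ] to tip in tool mm [ -0.3  -0.7 -15.5] F tool [ 3.1 -3.8 -9.6]
wrist_force: [-9.0, 3.0, 8.1]
q [-12.  -15.  -12.7  69.1   7.2  73.5] ee [ 0.5639 -0.085   0.245 ] mouth [ 0.6222 -0.0789  0.1144] -z.A deg 0.11 err A in tool [  -0.12    0.16 -100.  ] to tip in tool mm [ -0.3  -0.7 -17.4] F tool [  3.9  -4.6 -11. ]
```

Axial force has risen to about 13.5 N at roughly 4 mm of collar travel, which is the spring's peak. Continuing through the snap.

```bash

python3 -m handwheel '[[0,0,0.001,0,0,0],[0,0,0.001,0,0,0],[0,0,0.001,0,0,0],[0,0,0,0,0,0],[0,0,0,0,0,0],[0,0,0,0,0,0],[0,0,0,0,0,0],[0,0,0,0,0,0]]' | grep wrist
python3 -c "
from g import *
rep()"
python3 -m handwheel '[[0,0,0.001,0,0,0],[0,0,0.001,0,0,0],[0,0,0,0,0,0],[0,0,0,0,0,0],[0,0,0,0,0,0],[0,0,0,0,0,0],[0,0,0,0,0,0],[0,0,0,0,0,0]]' | grep wrist
python3 -c "
from g import *
rep()"
```

```text
wrist_force: [-5.5, 2.3, 4.8]
q [-11.9 -14.8 -13.   68.8   7.2  73.5] ee [ 0.5653 -0.0848  0.2418] mouth [ 0.6235 -0.0787  0.1111] -z.A deg 0.09 err A in tool [-9.0e-02  1.3e-01 -1.0e+02] to tip in tool mm [ -0.3  -0.6 -20.9] F tool [ 2.8 -2.8 -6.5]
wrist_force: [-4.9, 2.1, 3.3]
q [-11.9 -14.8 -13.1  68.5   7.2  73.6] ee [ 0.5661 -0.0847  0.2397] mouth [ 0.6243 -0.0786  0.109 ] -z.A deg 0.08 err A in tool [-8.0e-02  1.1e-01 -1.0e+02] to tip in tool mm [ -0.4  -0.5 -23.2] F tool [ 2.6 -3.  -4.9]
```

```bash

python3 -m handwheel '[[0,0,0.001,0,0,0],[0,0,0,0,0,0],[0,0,0,0,0,0],[0,0,0,0,0,0],[0,0,0,0,0,0],[0,0,0,0,0,0],[0,0,0,0,0,0],[0,0,0,0,0,0]]'
python3 - <<'E'
from g import *
m,Rm=rep(); s=shot('side'); t=shot('top')
f=lambda c,b:cv2.resize(cv2.cvtColor(c['img'],4)[b[1]:b[3],b[0]:b[2]],(400,400),interpolation=2)
cv2.imwrite('pics/end.png',np.hstack([f(s,(250,160,310,220)),f(t,(198,208,278,288))]))
E
```

```text
time: 21.22
ee_pos: [0.5665, -0.0846, 0.2389]
tcp_rot: [155.9, 0.0, 96.0]
wrist_force: [-4.8, 2.7, 3.0]
opening: 0.0231
q [-11.9 -14.7 -13.2  68.4   7.2  73.6] ee [ 0.5665 -0.0846  0.2389] mouth [ 0.6247 -0.0785  0.1083] -z.A deg 0.08 err A in tool [-8.0e-02  1.2e-01 -1.0e+02] to tip in tool mm [ -0.4  -0.5 -24.1] F tool [ 3.1 -2.9 -4.6]
```

View pics/end.png

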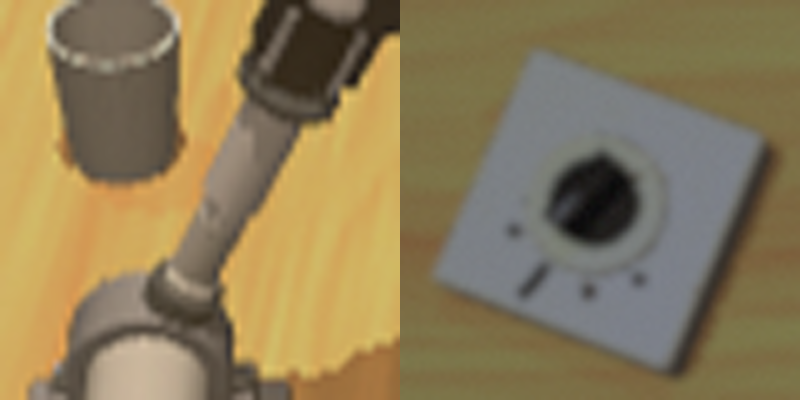

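The coupler sits square on the pushed-down collar, and the knob's white line points at the long bar mark. The force (7.3 N) is still near its minimum, which means about 10 mm of travel. I'll go one more millimetre for margin.

```bash

python3 -m handwheel '[[0,0,0.001,0,0,0],[0,0,0,0,0,0],[0,0,0,0,0,0],[0,0,0,0,0,0],[0,0,0,0,0,0],[0,0,0,0,0,0],[0,0,0,0,0,0],[0,0,0,0,0,0]]'
python3 -c "
from g import *
rep()"
```

```text
time: 21.98
ee_pos: [0.5668, -0.0846, 0.2382]
tcp_rot: [155.9, 0.0, 96.0]
wrist_force: [-5.2, 2.7, 5.1]
opening: 0.0231
q [-11.8 -14.7 -13.3  68.3   7.2  73.6] ee [ 0.5668 -0.0846  0.2382] mouth [ 0.6251 -0.0785  0.1075] -z.A deg 0.09 err A in tool [-9.0e-02  1.3e-01 -1.0e+02] to tip in tool mm [ -0.4  -0.5 -24.9] F tool [ 3.2 -2.4 -6.7]
```

The force is rising again (9.4 N), so the collar is past the snap at about 11 mm. Handing in.

```bash
python3 -c "
from workcell import order
print(order.job_done())"
```

```text
the job is handed in; nothing more can be done
None
```

I turned the white console's knob to the service mark and pressed the grease gun onto the tilted nipple until the collar snapped down. I handed in at about 22 s of the 54 s, still holding the gun pressed (120 N grip commanded).

- **Knob:** it turned 69° clockwise, from the first dot to the long bar. The last picture shows its white line at the long bar. The measured angle was 140.5° and the mark is at 138.7°.
- **Snap:** the axial push rose to about 13.7 N, fell to about 7.3 N, then rose again to 9.4 N. From that I estimate the collar is 11 to 11.7 mm down; I couldn't measure it directly.
- **Fit:** the tool axis is within about 0.1° of the nipple's estimated axis. A steady side load of about 4 N remained.
- **Disagreement:** the collar was met about 3 mm sooner along the axis than the cameras predicted, so I judged the depth by force.
- **Other items:** I did not touch the other things on the bench, the yellow and red consoles included. I did not check them all again at the end.

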